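# Key a vial block into its shaker rails and shut the keeper

### The arm

A 6-joint arm with a two-finger parallel gripper is mounted at the origin on the work surface; the furniture and walls round the work are solid. World frame = base frame: x ahead of the robot, y to its left, z up, the work surface at z = 0. Lengths are in m, angles in rad, forces in N, time in s.
With the tool pointing down it reaches from about 0.25 to 0.775 m from the base axis. Payload 4 kg.
Tool frame: the origin (TCP) lies on the centre line of the jaws, within the pads' length; the fingertips stand 8 mm ahead of it and the grasp point (between the pads) lies 11 mm behind it (r.tip_extent is the distance from the TCP to the fingertips, in m); z points along the fingers, y is the line along which they close (so a half turn about z gives the same grasp; the last joint's range is limited). The gripper opens to 94 mm and grips with 3 to 60 N. Pads are 16 mm wide; open, the fingers measure 119 mm over their backs; the gripper's body (75 mm by 177 mm) begins 78 mm behind the grasp point.
Start: joints at [1.165, 0.087, 1.371, -0, 1.684, -0.103], TCP at [0.164, 0.525, 0.214] pointing down, gripper open.
Joint ranges: [-3.1, 3.1], [-0.76, 2.03], [0.27, 2.55], [-1.08, 4.22], [0.17, 2.65], [-2.57, 2.57]. Speed limits (rad/s): [2.79, 2.79, 3.14, 3.14, 3.14, 3.14].

### API

Orientations are given as a rotation vector (axis times angle).
In Python, from cell import r, viewer gives the robot as it stands.
- The arm moves only by the tool carry_out, never from a script. Its argument "commands" is a list of rows, each a list of 2 entries, a list of its own where there are three numbers: the shift along the tool's x, y, z in m, then the turn, a rotation vector about the tool's x, y, z in degrees. In form: [[[x, y, z], [rx, ry, rz]], ...]. A call has 1 to 12 rows; each row is the pose to reach, as a shift and turn from the pose commanded when the call began, along the tool's axes at that moment; what a row does not reach only later rows make up. A row lasts 1/12 s, in which the tool goes at most 41.7 mm and 7.16 degrees, less where a joint would pass 70% of its speed; a pose out of reach is approached as far as the arm can. A call with a gripper value outside its range is refused whole. "hand" is the finger opening in m, from 0 to 0.094, set as the call begins (left out, the last holds). The fingers move at their own pace and stop on an object; the grip force is fixed at half the most. Time passes only in rows, so rows that repeat a pose let the fingers close. It gives the time, the measured TCP pose, the force, the opening and the grip force at its end, in the units of the state.
- r.state(): the state, without advancing time (a new reading comes with each control period).
- viewer.camera(name): name is "side" or "top" or "wrist"; returns (picture, depth): 384x512x3 uint8, red, green, blue; 384x512 float32, m along the optical axis (not along the pixel's ray), 0 where there is no reading.
- viewer.camera_info(name): a dict with "fx", "fy", "cx", "cy" (pixels), "rvec" (rotation vector, rad) and "tvec" (3), from world to camera coordinates, as OpenCV has them. Camera axes: x right, y down, z forward; pixel columns grow to the right and rows downward; lengths in m; the calibration is good to about 2 mm. A picture is of the moment at which its call begins: read the wrist's pose just before it. camera_info takes no time and is no camera call; for the wrist camera it gives the pose at the moment of the call.
- r.job_done(): hands the job in; it is judged then, once.
The state is a dict: "time": time; "joint_positions": joint angles; "qd": joint speeds; "tau": joint torques, N m; "position": TCP position; "eef_rot": TCP orientation; "ft_force": force on the tool from outside, world axes, zero at the start; "ft_torque": the same for the moment, N m; "opening": finger opening in m; "grip_force": force on a finger pad.
Only numpy, scipy, OpenCV 4.12 (cv2) and the standard library are available. Lean on these libraries where they do the work, as an engineer would, in place of code of your own. Each camera call takes 0.05 s, during which the arm holds its last target. There are 200 camera calls.

### The job

The vial block has been set down askew on the shaker's platform. Turn it there until its two flats line up with the guide rails and slide it under the rails, all the way home against the back stop; then push the keeper bolt fully across behind it so that the block cannot walk out while shaking. Slide the block, do not lift or tip it, and leave the glassware and other things around where they are.

Things in the scene. Friction and masses are not known exactly. Their poses are not given: they have to be found in the camera images.
- shaker: Lab shaker, white case, dark grey platform 270 (x) x 220 (y) mm, fixed. Origin: bench level under the platform's centre; x points from the front panel to the back stop, y left, z up; platform surface at z = 74 mm. Between two rails and the back stop lies a bay open to the front: see mouth and home. Rails and stop are 17 mm high above the platform.
- mouth (a point): Where the rails begin: on the platform's surface, shaker x = 0, y = 0; shaker axes. From here the two rails run 106 mm along +x. Their inner faces are at y = -40 and +40 mm; lips on top overhang inward to y = -34 and +34 mm, 12.5 mm above the platform. In front of it (x = -22 to 0 mm) the mouth flares out to 98 mm, 12 mm high, no lips.
- home (a point): Where the block's origin lies when home: on the platform's surface at shaker x = 50, y = 0 mm; shaker axes. The face of the back stop is 52.5 mm further along +x, so the block's round front touches it when home.
- vial_block: Aluminium block with six capped vials, 0.5 kg, loose (friction 0.2). Origin: centre of its underside; x along its two flats, z up. Base flange: disc 104 mm across, 10 mm high, with two flats 76 mm apart (y = -38, +38 mm): it enters the rails only with x along the rails, either way round. Round body 62 mm across up to z = 38, vial caps to 48 mm. Starts in front of the rails, 25 to 90 degrees off.
- handle (a point): Centre of the block's steel lifting handle, 60 mm above the block's underside; axes of the block. Cross bar along the block's x (parallel to the flats): x = -45 to +45 mm, 12 mm wide, 12 mm high (6 mm above and below this point). In its middle a round upright hub 22 mm across, rising 8 mm above this point.
- keeper (a joint): Travel of the keeper in m: 0 to 0.008 at the start (drawn back left, clear of the bay), 0.045 = fully across. The keeper is a flat steel bolt, 11 mm wide, lying over the left rail 17 to 25 mm above the platform; it slides to the shaker's -y, needs about 2 N, stays where it is left, and when across blocks the way out, about 3 mm behind the round body of a block that is home.
- keeper_knob (a point): Centre of the keeper's upright black knob, 13 mm across, at 35 mm above the platform; the knob reaches 10 mm above and 6 mm below this point. At travel 0 it is at shaker x = 10.5, y = 107 mm, at travel 0.045 at y = 62 mm. Nothing fixed beside the knob is higher than 28 mm above the platform.
- sample_bottle: Bystander: clear glass sample bottle, 56 mm wide, 112 mm tall, on the bench left of the shaker. Origin: centre of its underside.
- bottle_cap: Bystander: white screw cap, 36 mm wide, 16 mm tall, on the bench left of the shaker. Origin: centre of its underside.
- dropper: Bystander: amber dropper bottle, 38 mm wide, 108 mm tall, on the bench right of the shaker. Origin: centre of its underside.
- crucible_a: Bystander: white porcelain crucible, 43 mm wide, 32 mm tall, on the bench right of the shaker. Origin: centre of its underside.
- wash_bottle_a: Bystander: squeeze wash bottle, 77 mm wide, 243 mm tall, at the back left. Origin: centre of its underside.
- beaker: Bystander: plastic beaker, 89 mm wide, 108 mm tall, at the left. Origin: centre of its underside.
Not all that is in view belongs to the job. What is shaped like the vial_block but purple is not meant.

How it is judged:
On the way, in this order (a step that is already met when the one before it is completed fails the run):
1. the vial block is home: flats between the rails, under the lips, against the back stop (horizontal distance between vial_block and home below 0.006 m and angle between the x axis of vial_block and the x axis of shaker, either way round below 0.09 rad and z of vial_block in the frame of home below 0.004 m), for 0.2 s.
2. the keeper is fully across (value of joint keeper above 0.038 m), for 0.2 s.
At the end, for the whole second after the job is handed in: The vial block rests under the rails within 6 mm of its home position and within 5 degrees of the rails' direction (either way round), and the keeper stands across behind it (travel over 38 of 45 mm); both are still (all of step 1 and value of joint keeper above 0.038 m and linear speed of vial_block below 0.01 m/s and velocity of joint keeper below 0.01 m/s); the robot touches nothing.
It fails at once if the vial block is lifted more than 20 mm off the platform (z of vial_block in the frame of home above 0.02 m).
It fails at once if the vial block is tipped by more than 15 degrees (angle between vial_block's own z axis and vertical above 0.26 rad).
It fails at once if a bystander is shifted more than 30 mm (distance of any of sample_bottle, bottle_cap, dropper, crucible_a, wash_bottle_a, beaker from where it was at the start of the episode above 0.03 m).
It also fails if it takes over 53 s, if anything falls off the work surface, if the arm or the gripper's body presses on something with over 40 N, if the wrist force passes 120 N, or if a joint passes its speed limit or range.

## Working session

There is one attempt and no reset: what is moved stays moved. The work goes in short steps, Python scripts to look and compute and a tool call to move; the robot and the scene stay as the last step left them, time stands still between calls to the robot, and variables do not carry over. Pictures are saved under pics/ and viewed, at most 10 in all, crops included, and the job is handed in when it is done.

Besides the shell and the picture viewer there is one more tool, called after "Call:" by a JSON object that holds its "name" and its "arguments", one argument or row to a line. carry_out: Moves the arm, as the interface text tells. Its arguments: {"type":"object","properties":{"commands":{"type":"array","items":{"type":"array"}},"hand":{"type":"number"}},"required":["commands"]}

```bash
ls; mkdir -p pics; cat > h.py <<'E'
import numpy as np, cv2
from cell import r, viewer
from scipy.spatial.transform import Rotation as R
def cam(n):
    i=viewer.camera_info(n); p,d=viewer.camera(n); return p,d,i
def pt(d,i,u,v,z=None):
    Rm=R.from_rotvec(np.ravel(i['rvec'])).as_matrix(); t=np.ravel(i['tvec'])
    ray=np.array([(u-i['cx'])/i['fx'],(v-i['cy'])/i['fy'],1.])
    c=-Rm.T@t; w=Rm.T@ray
    s=d[int(round(v)),int(round(u))] if z is None else (z-c[2])/w[2]
    return c+s*w
def proj(i,P):
    K=np.array([[i['fx'],0,i['cx']],[0,i['fy'],i['cy']],[0,0,1.]])
    return cv2.projectPoints(np.array(P,float).reshape(-1,1,3),np.ravel(i['rvec']),np.ravel(i['tvec']),K,None)[0][:,0]
E
python3 - <<'E'
from h import *
import pickle
o={}
for n in('top','side'):
    p,d,i=cam(n); o[n]=(p,d,i); cv2.imwrite(f'pics/{n}0.png',cv2.resize(p[...,::-1],None,fx=1.5,fy=1.5))
pickle.dump(o,open('o.pkl','wb'))
s=r.state(); print(s['time'],s['position'],s['eef_rot'],s['opening'])
E
```

```text
pics
0.1 [0.16382442 0.52454332 0.21241706] [-4.73707071e-01 -3.10516477e+00  2.99889535e-03] 0.09390190217454741
```

View pics/top0.png

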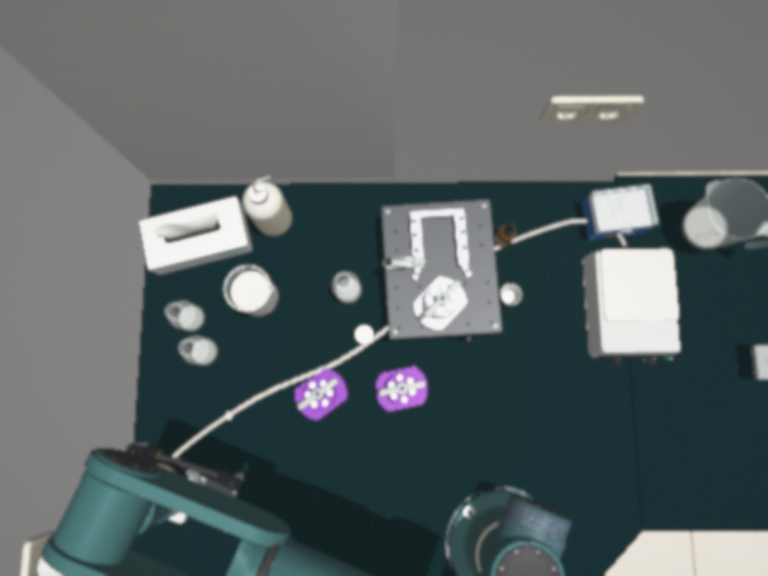

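View pics/side0.png

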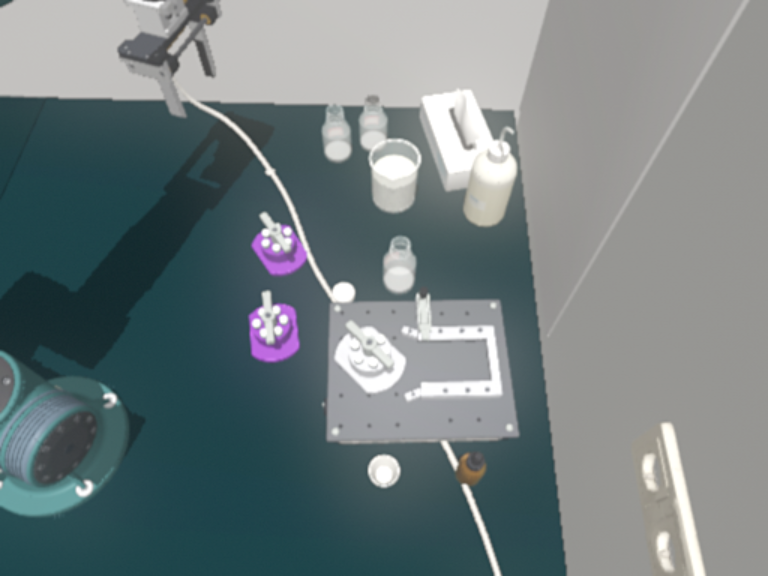

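The top view shows two purple lookalikes at (320,394) and (402,388) on the bench, and one silver block at (440,303) on the dark platform. The silver one is the aluminium block meant. The side view agrees, with the block at (370,357). I'll enlarge that area to confirm and measure.

```bash
python3 - <<'E'
import pickle,cv2
o=pickle.load(open('o.pkl','rb'))
p=o['top'][0][125:235,245:345,::-1]
cv2.imwrite('pics/c1.png',cv2.resize(p,None,fx=5.4,fy=5.4,interpolation=cv2.INTER_CUBIC))
print(o['top'][2]['fx'])
E
```

```text
396.55376029189256
```

View pics/c1.png

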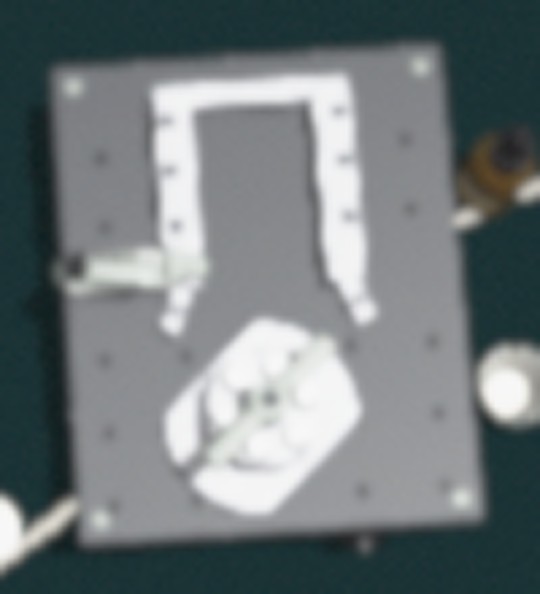

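The crop confirms the silver-white block with its handle, ends at about (203,466) and (328,345). Platform corners are at (50,68), (440,44), (486,520) and (82,546), and the knob is at (75,268).

```bash
python3 - <<'E'
from h import *
import pickle
o=pickle.load(open('o.pkl','rb')); _,d,i=o['top']
f=lambda u,v,z:pt(d,i,245+(u+.5)/5.4-.5,125+(v+.5)/5.4-.5,z)
C=np.array([f(50,68,.074),f(440,44,.074),f(486,520,.074),f(82,546,.074)])  # BL,BR,FR,FL
print(C.round(4)); c=C.mean(0); print('centre',c, 'sizes',[np.linalg.norm(C[k]-C[(k+1)%4]).round(4) for k in range(4)])
ax=C[0]+C[1]-C[2]-C[3]; ay=C[0]+C[3]-C[1]-C[2]
print('yaw',np.degrees(np.arctan2(ax[1],ax[0])),np.degrees(np.arctan2(-ay[0],ay[1])))
# rail inner mouth, knob, handle
a,b=f(203,466,.140),f(328,345,.140); h=f(264,402,.142); print('handle',a,b,np.linalg.norm(a-b),(a+b)/2,h,'yaw',np.degrees(np.arctan2(*(b-a)[[1,0]])))
print('knob',f(75,268,.119))
print('flange',f(262,417,.084))
s=r.state(); M=R.from_rotvec(s['eef_rot']).as_matrix(); print(M.round(3))
for n in('top','side'):
  print(n, d[int(125+400/5.4),int(245+262/5.4)])
E
```

```text
[[ 0.6651  0.2332  0.074 ]
 [ 0.6774  0.0139  0.074 ]
 [ 0.4089 -0.0017  0.074 ]
 [ 0.3959  0.2167  0.074 ]]
centre [0.53681653 0.11552821 0.074     ] sizes [np.float64(0.2197), np.float64(0.269), np.float64(0.2188), np.float64(0.2698)]
yaw 3.4182847465815023 3.3120811764010956
handle [0.43039467 0.15429931 0.14      ] [0.49312922 0.08872309 0.14      ] 0.09075166691550665 [0.46176195 0.1215112  0.14      ] [0.46312506 0.12256404 0.142     ] yaw -46.26871054515575
knob [0.53957053 0.21950583 0.119     ]
flange [0.464312   0.11892138 0.084     ]
[[-0.955  0.298 -0.001]
 [ 0.298  0.955 -0.002]
 [ 0.    -0.002 -1.   ]]
top 1.1022464
side 1.1022464
```

Call:
{"name": "carry_out", "arguments": {
  "commands": [
    [[-0.38, -0.283, 0], [0, 0, 29]],
    [[-0.38, -0.283, 0], [0, 0, 29]],
    [[-0.38, -0.283, 0], [0, 0, 29]],
    [[-0.38, -0.283, 0], [0, 0, 29]],
    [[-0.38, -0.283, 0], [0, 0, 29]],
    [[-0.38, -0.283, 0], [0, 0, 29]],
    [[-0.38, -0.283, 0], [0, 0, 29]],
    [[-0.38, -0.283, 0], [0, 0, 29]],
    [[-0.38, -0.283, 0], [0, 0, 29]],
    [[-0.38, -0.283, 0], [0, 0, 29]],
    [[-0.38, -0.283, 0], [0, 0, 29]],
    [[-0.38, -0.283, 0], [0, 0, 29]]
  ],
  "hand": 0.05
}}

```text
time: 1.1
position: [0.4443, 0.1373, 0.2128]
eef_rot: [1.243, 2.884, -0.003]
ft_force: [-0.0, 0.6, -0.3]
opening: 0.05
grip_force: 0.0
```

Call:
{"name": "carry_out", "arguments": {
  "commands": [
    [[0, 0, 0], [0, 0, 0]],
    [[0, 0, 0], [0, 0, 0]],
    [[0, 0, 0], [0, 0, 0]]
  ]
}}

```text
time: 1.35
position: [0.4417, 0.1422, 0.2131]
eef_rot: [-1.235, -2.887, -0.0]
ft_force: [-0.4, 0.5, 0.1]
opening: 0.0502
grip_force: 0.0
```

```bash
python3 - <<'E'
from h import *
import pickle
s=r.state(); print(s['time'],s['position'],R.from_rotvec(s['eef_rot']).as_matrix().round(4))
w=cam('wrist'); pickle.dump(w,open('w1.pkl','wb')); cv2.imwrite('pics/w1.png',cv2.resize(w[0][...,::-1],None,fx=1.5,fy=1.5))
E
```

```text
1.35 [0.44171641 0.14217919 0.21313644] [[-6.907e-01  7.232e-01 -1.100e-03]
 [ 7.232e-01  6.907e-01  6.000e-04]
 [ 1.100e-03 -4.000e-04 -1.000e+00]]
```

View pics/w1.png

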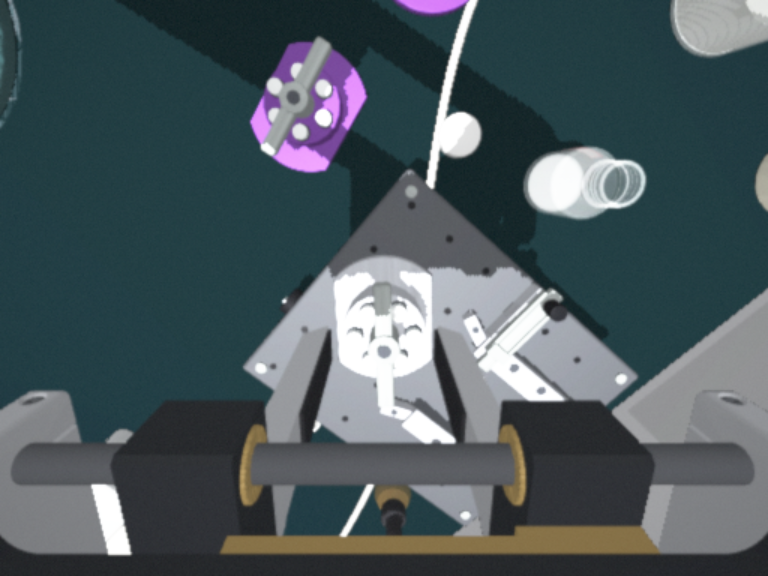

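The wrist view shows the silver block between the open fingers. The bar runs from (382,284) to (387,410) with the hub top at (385,350). The knob top is at about (556,308).

```bash
python3 - <<'E'
from h import *
import pickle
p,d,i=pickle.load(open('w1.pkl','rb'))
f=lambda u,v,z=None:pt(d,i,(u+.5)/1.5-.5,(v+.5)/1.5-.5,z)
print('hub',f(385,350,.142),f(385,350))
a,b=f(382.5,284,.140),f(387,410,.140); print(a,b,np.linalg.norm(a-b),(a+b)/2,np.degrees(np.arctan2(*(b-a)[[1,0]])))
# flat edges of flange
a,b=f(334,283,.084),f(337,358,.084);print('Lflat',np.degrees(np.arctan2(*(b-a)[[1,0]])))
e,g=f(432,283,.084),f(433,358,.084);print('Rflat',np.degrees(np.arctan2(*(g-e)[[1,0]])),(a+b+e+g)/4,np.linalg.norm((a+b-e-g)/2))
print('knob',f(556,308,.119),f(556,308))
for q in[(411,172),(637,376)]: print(f(*q,.074))
E
```

```text
hub [0.46450319 0.11931117 0.142     ] [0.46393745 0.11988825 0.14371588]
[0.43204045 0.15084419 0.14      ] [0.49817163 0.08627468 0.14      ] 0.0924259374584345 [0.46510604 0.11855944 0.14      ] -44.315439556482445
Lflat -46.02162774434922
Rflat -43.56572605538059 [0.46564847 0.11739422 0.084     ] 0.07850086578922237
knob [0.53704965 0.21867072 0.119     ] [0.53694417 0.21865852 0.11918377]
[0.39986604 0.21542122 0.074     ]
[0.66260601 0.23038627 0.074     ]
```

Call:
{"name": "carry_out", "arguments": {
  "commands": [
    [[-0.002, 0.001, 0.03], [0, 0, 0]],
    [[-0.002, 0.001, 0.055], [0, 0, 0]],
    [[-0.002, 0.001, 0.07], [0, 0, 0]],
    [[-0.002, 0.001, 0.079], [0, 0, 0]],
    [[-0.002, 0.001, 0.079], [0, 0, 0]],
    [[-0.002, 0.001, 0.079], [0, 0, 0]]
  ]
}}

```text
time: 1.9
position: [0.4441, 0.1416, 0.1348]
eef_rot: [1.234, 2.889, 0.0]
ft_force: [-0.9, 0.8, 0.8]
opening: 0.0496
grip_force: 0.0
```

Call:
{"name": "carry_out", "arguments": {
  "commands": [
    [[0, 0, 0], [0, 0, 0]],
    [[0, 0, 0], [0, 0, 0]],
    [[0, 0, 0], [0, 0, 0]],
    [[0, 0, 0], [0, 0, 0]],
    [[0, 0, 0], [0, 0, 0]],
    [[0, 0, 0], [0, 0, 0]],
    [[0, 0, 0], [0, 0, 0]],
    [[0, 0, 0], [0, 0, 0]]
  ],
  "hand": 0.005
}}

```text
time: 2.57
position: [0.4446, 0.1407, 0.1347]
eef_rot: [1.237, 2.888, 0.0]
ft_force: [-0.2, -0.4, 1.5]
opening: 0.0117
grip_force: 30.0
```

Call:
{"name": "carry_out", "arguments": {
  "commands": [
    [[-0.002, -0.003, 0], [0, 0, -5]],
    [[-0.004, -0.006, 0], [0, 0, -10]],
    [[-0.005, -0.009, 0], [0, 0, -15]],
    [[-0.006, -0.012, 0], [0, 0, -20]],
    [[-0.008, -0.015, 0], [0, 0, -25]],
    [[-0.009, -0.018, 0], [0, 0, -30]],
    [[-0.011, -0.021, 0], [0, 0, -35]],
    [[-0.012, -0.024, 0], [0, 0, -40]],
    [[-0.014, -0.027, 0], [0, 0, -45]],
    [[-0.0155, -0.0305, 0], [0, 0, -49.8]],
    [[-0.0155, -0.0305, 0], [0, 0, -49.8]],
    [[-0.0155, -0.0305, 0], [0, 0, -49.8]]
  ]
}}

```text
time: 3.57
position: [0.4332, 0.1084, 0.1347]
eef_rot: [-0.091, 3.14, -0.0]
ft_force: [-0.3, -0.7, 1.0]
opening: 0.0115
grip_force: 30.0
```

```bash
python3 - <<'E'
from h import *
import pickle
s=r.state(); print(s['time'],s['position'],s['joint_positions'],s['ft_force'],R.from_rotvec(s['eef_rot']).as_matrix().round(4))
w=cam('wrist'); pickle.dump(w,open('w2.pkl','wb')); cv2.imwrite('pics/w2.png',cv2.resize(w[0][...,::-1],None,fx=1.5,fy=1.5))
t=cam('top'); pickle.dump(t,open('t2.pkl','wb')); cv2.imwrite('pics/t2.png',cv2.resize(t[0][125:235,245:345,::-1],None,fx=5.4,fy=5.4,interpolation=cv2.INTER_CUBIC))
E
```

```text
3.5667 [0.43315468 0.10836652 0.13470351] [ 1.18153512e-01 -1.17027117e-01  1.72900312e+00 -1.42440015e-04
  1.52931463e+00 -1.51032407e+00] [-0.29136581 -0.68157237  1.02729388] [[-9.983e-01 -5.770e-02  3.000e-04]
 [-5.770e-02  9.983e-01 -1.000e-04]
 [-3.000e-04 -1.000e-04 -1.000e+00]]
```

View pics/w2.png

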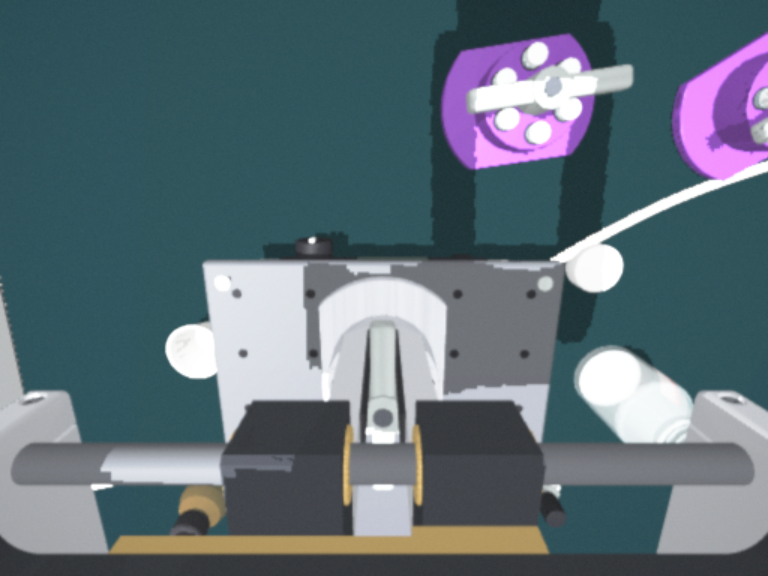

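The platform's front corners are at (204,262) and (564,260), so its mid column is 384. The flange flats are at about columns 320 and 447, mid 383.5. The block is aligned and centred, so I'll start sliding it in.

Call:
{"name": "carry_out", "arguments": {
  "commands": [
    [[-0.012, 0, 0], [0, 0, 0]],
    [[-0.024, 0, 0], [0, 0, 0]],
    [[-0.034, 0, 0], [0, 0, 0]],
    [[-0.042, 0, 0], [0, 0, 0]],
    [[-0.048, 0, 0], [0, 0, 0]],
    [[-0.054, 0, 0], [0, 0, 0]],
    [[-0.06, 0, 0], [0, 0, 0]],
    [[-0.066, 0, 0], [0, 0, 0]],
    [[-0.066, 0, 0], [0, 0, 0]]
  ]
}}

```text
time: 4.42
position: [0.5005, 0.1126, 0.1347]
eef_rot: [-0.094, 3.138, 0.001]
ft_force: [1.3, 0.1, 2.7]
opening: 0.0118
grip_force: 30.0
```

Call:
{"name": "carry_out", "arguments": {
  "commands": [
    [[-0.008, 0, 0], [0, 0, 0]],
    [[-0.016, 0, 0], [0, 0, 0]],
    [[-0.024, 0, 0], [0, 0, 0]],
    [[-0.032, 0, 0], [0, 0, 0]],
    [[-0.04, 0, 0], [0, 0, 0]],
    [[-0.046, 0, 0], [0, 0, 0]],
    [[-0.046, 0, 0], [0, 0, 0]]
  ]
}}

```text
time: 5.0
position: [0.5471, 0.1153, 0.1347]
eef_rot: [-0.094, 3.138, 0.0]
ft_force: [1.8, -0.1, 3.4]
opening: 0.0116
grip_force: 30.0
```

Call:
{"name": "carry_out", "arguments": {
  "commands": [
    [[-0.003, 0, 0], [0, 0, 0]],
    [[-0.006, 0, 0], [0, 0, 0]],
    [[-0.009, 0, 0], [0, 0, 0]],
    [[-0.011, 0, 0], [0, 0, 0]],
    [[-0.011, 0, 0], [0, 0, 0]]
  ]
}}

```text
time: 5.42
position: [0.5565, 0.116, 0.1347]
eef_rot: [-0.094, 3.14, 0.0]
ft_force: [-0.8, -0.0, 4.5]
opening: 0.0117
grip_force: 30.0
```

Call:
{"name": "carry_out", "arguments": {
  "commands": [
    [[-0.001, 0, 0], [0, 0, 0]],
    [[-0.002, 0, 0], [0, 0, 0]],
    [[-0.003, 0, 0], [0, 0, 0]],
    [[-0.003, 0, 0], [0, 0, 0]]
  ]
}}

```text
time: 5.75
position: [0.5587, 0.1161, 0.1347]
eef_rot: [0.095, -3.139, -0.0]
ft_force: [-3.1, -0.4, 5.7]
opening: 0.0117
grip_force: 30.0
```

Call:
{"name": "carry_out", "arguments": {
  "commands": [
    [[-0.001, 0, 0], [0, 0, 0]],
    [[-0.002, 0, 0], [0, 0, 0]],
    [[-0.002, 0, 0], [0, 0, 0]]
  ]
}}

```text
time: 6.0
position: [0.5589, 0.1162, 0.1347]
eef_rot: [0.095, -3.135, 0.0]
ft_force: [-7.9, -0.3, 9.0]
opening: 0.012
grip_force: 30.0
```

Call:
{"name": "carry_out", "arguments": {
  "commands": [
    [[-0.001, 0, 0], [0, 0, 0]],
    [[-0.002, 0, 0], [0, 0, 0]],
    [[-0.002, 0, 0], [0, 0, 0]]
  ]
}}

```text
time: 6.25
position: [0.5592, 0.1162, 0.1349]
eef_rot: [0.095, -3.131, 0.001]
ft_force: [-12.0, -0.7, 10.7]
opening: 0.0118
grip_force: 30.0
```

Firm contact at the stop. Releasing and rising.

Call:
{"name": "carry_out", "arguments": {
  "commands": [
    [[0.003, 0, 0], [0, 0, 0]],
    [[0.003, 0, 0], [0, 0, 0]],
    [[0.003, 0, 0], [0, 0, 0]],
    [[0.003, 0, 0], [0, 0, 0]],
    [[0.003, 0, 0], [0, 0, 0]],
    [[0.003, 0, -0.03], [0, 0, 0]],
    [[0.003, 0, -0.06], [0, 0, 0]],
    [[0.003, 0, -0.08], [0, 0, 0]],
    [[-0.017, 0.09, -0.08], [0, 0, 0]],
    [[-0.017, 0.14, -0.08], [0, 0, 0]],
    [[-0.017, 0.14, -0.08], [0, 0, 0]],
    [[-0.017, 0.14, -0.08], [0, 0, 0]]
  ],
  "hand": 0.03
}}

```text
time: 7.25
position: [0.5711, 0.2617, 0.2139]
eef_rot: [0.1, -3.14, -0.004]
ft_force: [0.5, -0.3, -0.1]
opening: 0.0298
grip_force: 0.0
```

```bash
python3 - <<'E'
from h import *
import pickle
s=r.state(); print(s['time'],s['position'],s['ft_force'],s['eef_rot'])
w=cam('side'); pickle.dump(w,open('s3.pkl','wb'))
t=cam('top'); pickle.dump(t,open('t3.pkl','wb'))
A=cv2.resize(w[0][190:300,210:350,::-1],None,fx=5.4,fy=5.4,interpolation=cv2.INTER_CUBIC)
cv2.imwrite('pics/s3.png',A); cv2.imwrite('pics/t3.png',cv2.resize(t[0][125:235,245:345,::-1],None,fx=5.4,fy=5.4,interpolation=cv2.INTER_CUBIC))
E
```

```text
7.25 [0.57107773 0.26171159 0.21392061] [ 0.51900112 -0.31447266 -0.13927003] [ 0.10038398 -3.13971329 -0.00386127]
```

View pics/s3.png

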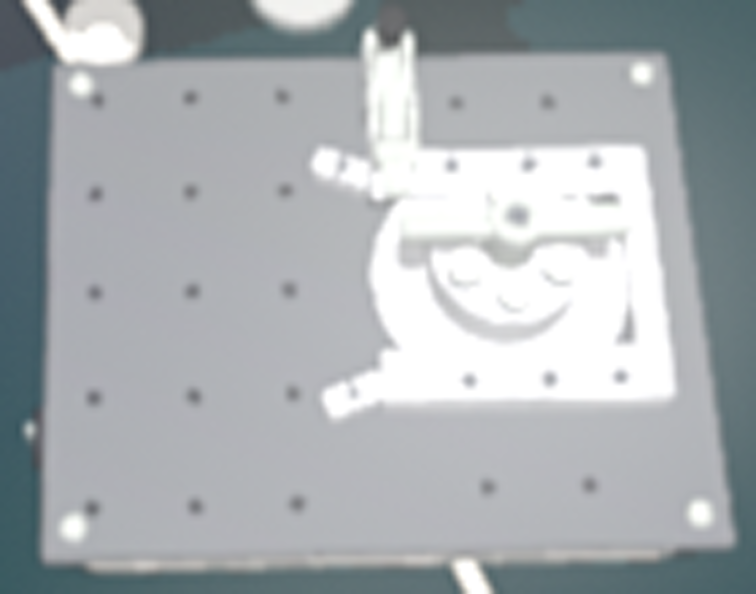

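The block sits in the bay with its rim at the back stop, bar parallel to the rails, hub at (517,215). The knob is at (393,20). I'll check the numbers.

```bash
python3 - <<'E'
from h import *
import pickle
p,d,i=pickle.load(open('s3.pkl','rb'))
f=lambda u,v,z:pt(d,i,210+(u+.5)/5.4-.5,190+(v+.5)/5.4-.5,z)
C=np.array([f(*q,.074) for q in[(54,62),(665,55),(734,546),(42,562)]]); c=C.mean(0); x=C[1]+C[2]-C[0]-C[3]; th=np.arctan2(x[1],x[0])
print(c,np.degrees(th),[np.linalg.norm(C[k]-C[k-1]).round(3) for k in range(4)])
Q=np.array([[np.cos(th),np.sin(th)],[-np.sin(th),np.cos(th)]])
for n,q in dict(hub=(517,215,.142),knob=(393,18,.119),e1=(400,222,.140),e2=(626,212,.140)).items(): P=f(*q); print(n,P,Q@(P-c)[:2])
s=r.state();print(s['time'],s['position'])
E
```

```text
[0.53769684 0.11518631 0.074     ] 3.0345677394084016 [np.float64(0.22), np.float64(0.268), np.float64(0.218), np.float64(0.268)]
hub [0.58858564 0.11992796 0.142     ] [0.05106846 0.00204102]
knob [0.54281857 0.21926544 0.119     ] [0.01062433 0.10366205]
e1 [0.54370252 0.11631159 0.14      ] [0.00605683 0.00080577]
e2 [0.63103541 0.12361299 0.14      ] [0.09365379 0.00347366]
7.35 [0.5709877  0.25986763 0.21343523]
```

Call:
{"name": "carry_out", "arguments": {
  "commands": [
    [[0.031, -0.012, 0], [0, 0, 0]],
    [[0.031, -0.012, 0], [0, 0, 0]],
    [[0.031, -0.012, 0], [0, 0, 0]],
    [[0.031, -0.012, 0], [0, 0, 0]],
    [[0.031, -0.012, 0.03], [0, 0, 0]],
    [[0.031, -0.012, 0.06], [0, 0, 0]],
    [[0.031, -0.012, 0.08], [0, 0, 0]],
    [[0.031, -0.012, 0.09], [0, 0, 0]],
    [[0.031, -0.012, 0.0995], [0, 0, 0]],
    [[0.031, -0.012, 0.0995], [0, 0, 0]],
    [[0.031, -0.012, 0.0995], [0, 0, 0]]
  ],
  "hand": 0
}}

```text
time: 8.27
position: [0.5421, 0.2433, 0.116]
eef_rot: [-0.094, 3.139, 0.001]
ft_force: [-0.4, -1.2, 1.0]
opening: 0.0002
grip_force: 0.0
```

Call:
{"name": "carry_out", "arguments": {
  "commands": [
    [[0, -0.005, 0], [0, 0, 0]],
    [[0, -0.01, 0], [0, 0, 0]],
    [[0, -0.015, 0], [0, 0, 0]],
    [[0, -0.02, 0], [0, 0, 0]],
    [[0, -0.025, 0], [0, 0, 0]],
    [[0, -0.03, 0], [0, 0, 0]],
    [[0, -0.035, 0], [0, 0, 0]],
    [[0, -0.04, 0], [0, 0, 0]],
    [[0, -0.043, 0], [0, 0, 0]],
    [[0, -0.043, 0], [0, 0, 0]]
  ]
}}

```text
time: 9.1
position: [0.5437, 0.1993, 0.1148]
eef_rot: [0.093, -3.14, 0.001]
ft_force: [0.3, -0.8, 0.3]
opening: 0.0004
grip_force: 0.0
```

Call:
{"name": "carry_out", "arguments": {
  "commands": [
    [[0, -0.001, 0], [0, 0, 0]],
    [[0, -0.002, 0], [0, 0, 0]],
    [[0, -0.003, 0], [0, 0, 0]],
    [[0, -0.003, 0], [0, 0, 0]]
  ]
}}

```text
time: 9.43
position: [0.5438, 0.1974, 0.1148]
eef_rot: [0.095, -3.14, -0.0]
ft_force: [-1.0, 1.2, -0.1]
opening: 0.0007
grip_force: 0.6
```

Call:
{"name": "carry_out", "arguments": {
  "commands": [
    [[0, -0.001, 0], [0, 0, 0]],
    [[0, -0.002, 0], [0, 0, 0]],
    [[0, -0.003, 0], [0, 0, 0]],
    [[0, -0.004, 0], [0, 0, 0]],
    [[0, -0.004, 0], [0, 0, 0]]
  ]
}}

```text
time: 9.85
position: [0.5438, 0.1956, 0.115]
eef_rot: [0.096, -3.14, -0.007]
ft_force: [-1.1, 6.9, -0.2]
opening: 0.0007
grip_force: 3.5
```

Call:
{"name": "carry_out", "arguments": {
  "commands": [
    [[0, 0.008, 0], [0, 0, 0]],
    [[0, 0.015, 0], [0, 0, 0]],
    [[0, 0.015, -0.03], [0, 0, 0]],
    [[0, 0.015, -0.07], [0, 0, 0]],
    [[0, 0.06, -0.1], [0, 0, 0]],
    [[0, 0.1, -0.1], [0, 0, 0]],
    [[0, 0.13, -0.1], [0, 0, 0]],
    [[0, 0.13, -0.1], [0, 0, 0]],
    [[0, 0.13, -0.1], [0, 0, 0]]
  ]
}}

```text
time: 10.6
position: [0.5359, 0.3247, 0.2146]
eef_rot: [0.1, -3.14, 0.002]
ft_force: [0.7, -0.5, -0.6]
opening: 0.0003
grip_force: 0.0
```

```bash
python3 - <<'E'
from h import *
t=cam('side'); print(r.state()['ft_force'])
cv2.imwrite('pics/s4.png',cv2.resize(t[0][160:300,190:350,::-1],None,fx=4.2,fy=4.2,interpolation=cv2.INTER_CUBIC))
E
```

```text
[0.10680086 0.43408933 0.42680752]
```

View pics/s4.png

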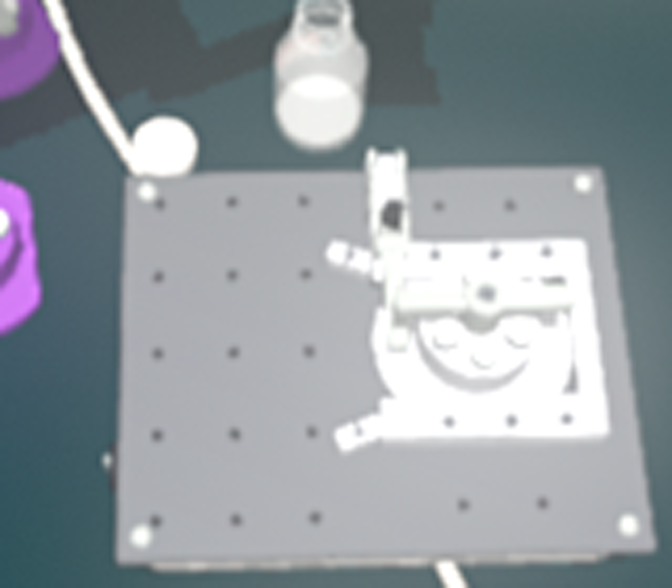

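The keeper is across, with the knob at (392,215) and the bolt tip at (398,340) behind the body. The block is still home and the bottle and cap are where they were. Handing in.

```bash
python3 -c "
from h import *
print(r.job_done())"
```

```text
the job is handed in; nothing more can be done
None
```

I turned the vial block straight and slid it under the rails against the back stop. The keeper is pushed fully across behind it, the arm is clear, and the job was handed in at about 10.7 s of the 53 s allowed; the hand-in gave no verdict.

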